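# Gauge the sanding block

### The arm

A 6-joint arm with a two-finger parallel gripper is mounted at the origin on a cart in front of the work surface, level with it; the furniture and walls round the work are solid. World frame = base frame: x ahead of the robot, y to its left, z up, the work surface at z = 0. Lengths are in mm, angles in rad, forces in N, time in s.
With the tool pointing down it reaches from about 350 to 775 mm from the base axis. Payload 7.3 kg.
Tool frame: the origin (TCP) lies at the very end of the fingers, on their centre line; the grasp point (between the pads) lies 19 mm behind it; x points along the fingers, z is the direction in which the jaws open and shut, and the axes are right-handed (so a half turn about x gives the same grasp; the last joint's range is limited). The gripper opens to 92 mm and grips with 3 to 60 N. Pads are 19 mm wide; open, the fingers measure 130 mm over their backs; the gripper's body (75 mm by 190 mm) begins 47 mm behind the grasp point.
Start: joints at [-1.485, 0.342, 1.524, -0, 1.275, -0.146], TCP at [120.63, -510.973, 226.741] pointing down, gripper open.
Joint ranges: [-2.53, 2.53], [-0.77, 2.02], [0.04, 2.7], [-1, 4.14], [0.28, 2.66], [-3.11, 3.11]. Speed limits (rad/s): [2.57, 2.57, 3.14, 3.14, 3.14, 3.14].

### API

Orientations are given as [roll, pitch, yaw] about the fixed x, y, z axes, in that order (R = Rz(yaw) Ry(pitch) Rx(roll)).
In Python, from plant import * gives the robot as it stands.
- The arm moves only by the shell command python3 -m creep 'ROWS'. ROWS is JSON, a list of rows, each an object of numbers: "tx", "ty", "tz": the shift along the tool's x, y, z in cm; "wx", "wy", "wz": the turn, a rotation vector about the tool's x, y, z in rad; "gripper": the closure, from -1 (fully open) to 1 (shut). A call has 1 to 8 rows; each row is the pose to reach, as a shift and turn from the pose commanded when the call began, along the tool's axes at that moment; what a row does not reach only later rows make up. A row lasts 1/12 s, in which the tool goes at most 41.7 mm and 7.16 degrees, less where a joint would pass 70% of its speed; a pose out of reach is approached as far as the arm can. A call with a gripper value outside its range is refused whole. The fingers move at their own pace and stop on an object; the grip force is fixed at half the most. Time passes only in rows, so rows that repeat a pose let the fingers close. It gives the time, the measured TCP pose, the force and the opening at its end, in the units of the state.
- get_obs(): the state, without advancing time (a new reading comes with each control period).
- capture(name): name is "side" or "top" or "wrist"; returns a dict with "frame" (480x640x3 uint8, red, green, blue), "z_map" (480x640 float32, mm along the optical axis (not along the pixel's ray), 0 where there is no reading), "vertical_fov" (degrees; the focal length in pixels is half the picture's height over the tangent of half this angle, whatever the lens; pixels are square), "cx", "cy" (the principal point, pixels), "xyz" and "rotation" of the camera in the world. Camera axes: x right, y down, z forward; pixel columns grow to the right and rows downward; lengths in mm; the calibration is good to about 2 mm. A picture is of the moment at which its call begins.
- close_job(): hands the job in, once; it reports no verdict.
The state is a dict: "time": time; "joint_positions": joint angles; "dq": joint speeds; "tau": joint torques, N m; "tool_pos": TCP position; "tcp_rot": TCP orientation; "contact_force": force on the tool from outside, world axes, zero at the start; "moment": the same for the moment, N m; "grip_width": finger opening in mm.
Only numpy, scipy, OpenCV 4.12 (cv2) and the standard library are available. Lean on these libraries where they do the work, as an engineer would, in place of code of your own. Each camera call takes 0.05 s, during which the arm holds its last target.

### The job

Check the height of the wooden sanding block with the bridge height gauge: pick the gauge up, carry it over the block and lower it in the hand so that its sprung foot comes down on the middle of the block and its two legs stand on the table on either side. Then let go and leave it standing upright with its foot on the block, which should stay where it is.

Things in the scene. Friction and masses are not known exactly. Their poses are not given: they have to be found in the camera images.
- height_gauge: Loose bridge height gauge, 0.5 kg (sizes in mm): two aluminium legs (44 x 14, at y = +-55, 96 clear between) under a beam along its y (124 long, 36 wide, z = 64 to 80). Grip it by the dark housing on the beam's middle, 30 x 30, z = 80 to 150, small cap on top; white scale low on its -x face. Origin: midway between the legs, level with their undersides (on the table when it stands); z up.
- gauge_slide (a joint): Sprung upright slide on the gauge's centre line, with a round steel foot (22 mm across) under the beam. Value: height in m of the foot's underside above the legs' undersides, 0 (fully down, also when hanging) to 0.045. A weak spring (0.6 N at 0, 20 N/m) pushes it down: with the legs on the table and the foot on a part it reads the part's height.
- sanding_block: Loose plain wooden sanding block, 48 mm (x) x 76 mm (y) x 27 mm high, lying flat. Origin at the centre of its underside, on the table; y along its length. A dark green flat tin (66 x 118 x 25 mm) and a small grey eraser (22 x 42 x 12 mm) lie nearby and are not to be gauged.
Things that resemble listed ones, but are neither listed nor needed, are in the scene too. Of the things like the height_gauge, leave any that is blue; of the rest the smaller one is meant.

How it is judged (in metres and radians):
On the way, in this order (a step that is already met when the one before it is completed fails the run):
1. the gauge is lifted clear of the table (origin more than 40 mm up) (height (world z) of height_gauge above 0.04 m), for 0.1 s.
2. still held in the fingers, the gauge is lowered over the middle of the block until its foot is pushed up by more than 20 mm (horizontal distance between height_gauge and sanding_block below 0.015 m and value of joint gauge_slide above 0.02 m and contact force between the fingers and height_gauge above 0.5 N), for 0.1 s.
At the end, for the whole second after the job is handed in: The gauge is released and at rest, upright (within 0.06 rad) with both legs on the table (origin within 5 mm of it), centred within 15 mm of the block's centre; its slide reads the block's height, 27 +- 3 mm; the block lies flat within 20 mm of where it was at the start (horizontal distance between height_gauge and sanding_block below 0.015 m and value of joint gauge_slide between 0.024 and 0.03 m and height (world z) of height_gauge below 0.005 m and angle between each of height_gauge, sanding_block's own z axis and vertical below 0.06 rad and distance of sanding_block from where it was at the start of the episode below 0.02 m and linear speed of each of height_gauge, sanding_block below 0.02 m/s); the robot touches nothing.
It also fails if it takes over 40 s, if anything falls off the work surface, if the arm or the gripper's body presses on something with over 40 N, if the wrist force passes 120 N, or if a joint passes its speed limit or range.

## Working session

There is one attempt and no reset: what is moved stays moved. The work goes in short steps, Python scripts to look and compute and a shell command to move; the robot and the scene stay as the last step left them, time stands still between calls to the robot, and variables do not carry over. Pictures are saved under pics/ and viewed, and the job is handed in when it is done.

```bash
mkdir -p pics; ls; cat > h.py <<'E'
from plant import *
import numpy as np, cv2
def cam(n):
    c=capture(n); np.savez(f'{n}.npz',**{k:np.array(v) for k,v in c.items()}); cv2.imwrite(f'pics/{n}_{int(get_obs()["time"]*1000)}.png',c['frame'][:,:,::-1]); return c
def load(n): return dict(np.load(f'{n}.npz'))
def rot(c):
    r=np.array(c['rotation'],float)
    if r.shape==(3,3): return r
    from scipy.spatial.transform import Rotation as R
    return R.from_euler('xyz',r).as_matrix() if r.size==3 else None
def f(c): return 240/np.tan(np.radians(float(c['vertical_fov']))/2)
def pts(c):
    z=c['z_map'].astype(float); v,u=np.mgrid[:480,:640]
    F=f(c); P=np.stack([(u-float(c['cx']))/F*z,(v-float(c['cy']))/F*z,z],-1)
    return P@rot(c).T+np.array(c['xyz'])
def ray(c,u,v,h):
    d=rot(c)@np.array([(u-float(c['cx']))/f(c),(v-float(c['cy']))/f(c),1]); o=np.array(c['xyz'],float)
    return o+d*(h-o[2])/d[2]
E
python3 - <<'E'
from h import *
print(get_obs())
for n in('top','side','wrist'):
    c=cam(n); print(n,c['vertical_fov'],c['cx'],c['cy'],c['xyz'],c['rotation'])
E
ls pics
```

```text
pics
{'time': 0.0, 'joint_positions': array([-1.48500737e+00,  3.42737185e-01,  1.52503314e+00,  2.94256914e-06,
        1.27538863e+00, -1.46043190e-01]), 'dq': array([ 5.56830882e-04,  1.00271127e-03,  1.59740100e-03,  1.30565172e-03,
       -9.16484637e-05, -5.44114101e-04]), 'tau': array([ 2.26890629e-04, -4.31245458e+01, -2.44221246e+01,  7.17328792e-02,
        5.61536278e-02, -1.47490937e-04]), 'tool_pos': array([ 120.58935911, -510.53991181,  226.0318306 ]), 'tcp_rot': array([2.99375302, 1.56923003, 1.65478799]), 'contact_force': array([0.02976039, 0.03184777, 0.46218574]), 'moment': array([0.00703158, 0.04758025, 0.01326798]), 'grip_width': 91.55179693650781}
top 46.065362847218786 308.0911619698001 234.78075761111396 [ 470.11930233   70.01315712 1399.3064625 ] [-3.02821505 -0.02002556 -1.55523437]
side 46.11702586030378 313.05968599589727 242.64744758367777 [ 670.3054313  -941.27617742  592.28944475] [-2.08616447 -0.0199651   0.0476807 ]
wrist 65.18085466643537 320.5383672488909 238.9234370864097 [ 197.35997867 -492.52922917  383.90329001] [ 2.84552228e+00  2.77576554e-03 -1.33832211e+00]
side_100.png
top_50.png
wrist_150.png
```

View pics/top_50.png

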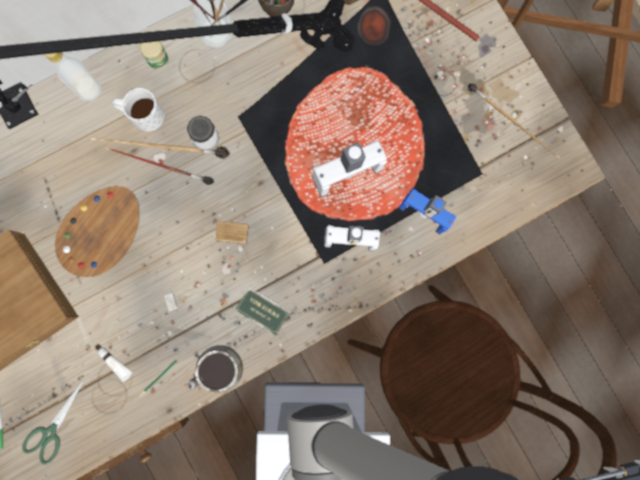

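View pics/side_100.png

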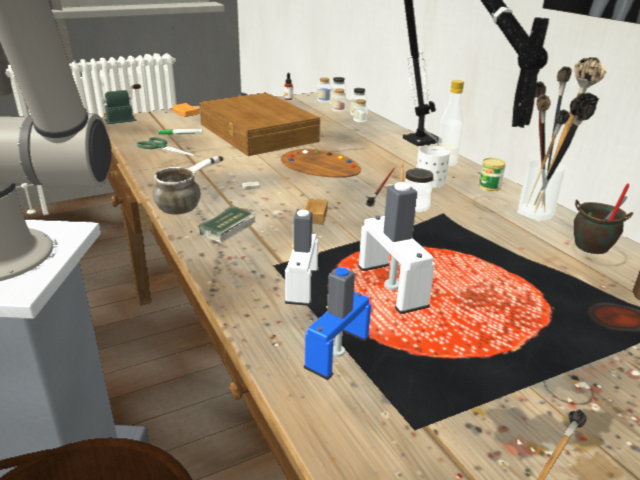

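The top picture shows three gauges: a large white one at (350,165), a blue one at (430,210) and a small white one at (352,237). The blue one is excluded, and the small white one is the smaller of the other two, so it is the one meant. The sanding block is at (232,232), the green tin at (262,311) and the eraser at (170,301).

```bash
python3 - <<'E'
from h import *
c=load('top'); P=pts(c); im=c['frame']
def rep(name,u0,v0,u1,v1,zlo,zhi):
    Q=P[v0:v1,u0:u1]; m=(Q[...,2]>zlo)&(Q[...,2]<zhi)&(c['z_map'][v0:v1,u0:u1]>0)
    q=Q[m]; 
    if len(q)<5: print(name,'few',len(q));return
    r=cv2.minAreaRect(q[:,:2].astype(np.float32)); print(name,len(q),'z',np.median(q[:,2]).round(1),'rect',np.round(r[0],1),np.round(r[1],1),round(r[2],1))
rep('small beam',320,220,388,255,70,90)
rep('small cap',320,215,388,255,130,175)
rep('small all',320,215,388,255,55,175)
rep('blue',400,185,460,235,50,175)
rep('big',305,135,395,205,55,200)
rep('block',210,215,255,250,15,40)
for (u,v) in [(300,280),(200,270),(232,232),(352,250)]: print(u,v,P[v,u].round(1))
# colour mask for block
hsv=cv2.cvtColor(im,cv2.COLOR_RGB2HSV); print(hsv[232,232],hsv[232,205])
a=cv2.resize(im[195:265,200:400],None,fx=4,fy=4,interpolation=cv2.INTER_CUBIC)[:,:,::-1]
s=load('side')['frame'][180:390,230:450]; b=cv2.resize(s,None,fx=1.4,fy=1.4)[:,:,::-1]
o=np.zeros((280+b.shape[0],800,3),np.uint8); o[:280]=a; o[280:,:b.shape[1]]=b; cv2.imwrite('pics/crop1.png',o)
E
```

```text
small beam 604 z 79.0 rect [620.9 -60.4] [123.9  43. ] 86.3
small cap 199 z 149.7 rect [620.3 -60.3] [30.1 32. ] 85.6
small all 890 z 80.3 rect [620.2 -60.2] [124.2  43.1] 85.6
blue 982 z 80.0 rect [ 689.6 -245.2] [123.8  46. ] 58.0
big 1522 z 107.2 rect [788.8 -50.3] [ 59.6 168. ] 24.7
block 608 z 25.5 rect [631.9 232. ] [75.4 48.6] 85.1
300 280 [517.1  62.7  -2.9]
200 270 [ 5.377e+02  3.099e+02 -1.000e-01]
232 232 [631.  231.6  21.2]
352 250 [593.8 -65.6  -1. ]
[ 17 105 178] [ 18  42 177]
```

View pics/crop1.png

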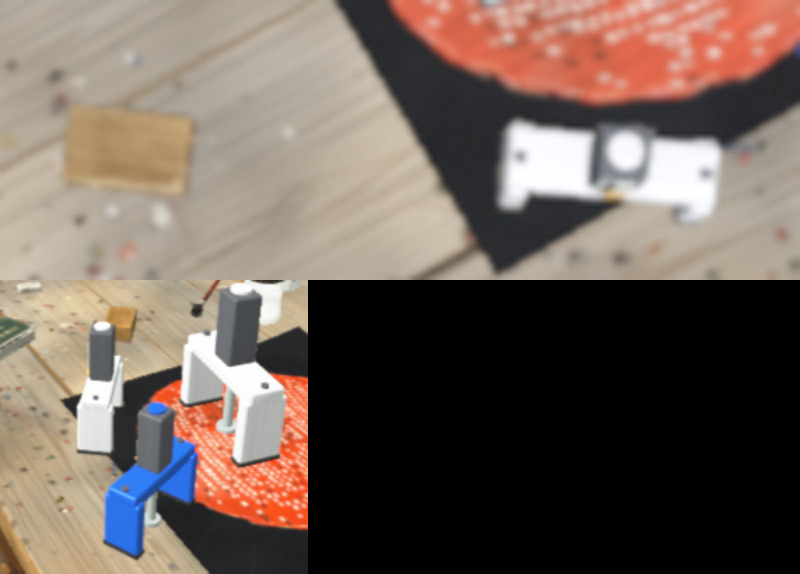

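The crop confirms it: the small white gauge's beam measures 124 mm, against 168 mm for the big one. Its centre is at about (620.5, -60.3) and the block's at (632, 232). Both have a yaw of about -4 to -5°.

```bash
cat >> h.py <<'E'
from scipy.spatial.transform import Rotation as R
def plan(xyz,yaw,o=None):
    """target: tool x down, tool z along +/- (gauge y dir at yaw). prints tx.. cm, w rad"""
    o=o or get_obs(); A=R.from_euler('xyz',o['tcp_rot']).as_matrix()
    d=np.array([-np.sin(yaw),np.cos(yaw),0])
    best=None
    for s in(1,-1):
        x=np.array([0,0,-1.]); z=s*d; T=np.stack([x,np.cross(z,x),z],1)
        w=R.from_matrix(A.T@T).as_rotvec()
        if best is None or np.linalg.norm(w)<np.linalg.norm(best): best=w
    t=A.T@(np.array(xyz)-o['tool_pos'])/10
    print('tcp',o['tool_pos'].round(1),'F',o['contact_force'].round(1),'w',round(o['grip_width'],1),'t',round(o['time'],2))
    print('toolaxes',A.round(3).tolist()); print('shift cm',t.round(2),'turn',best.round(3))
E
python3 - <<'E'
from h import *
plan([620.5,-60.3,260],np.radians(-4.2))
c=load('top');P=pts(c);q=P[215:255,320:388].reshape(-1,3);print(np.sort(q[:,2])[-5:], get_obs()['joint_positions'])
E
```

```text
tcp [ 120.6 -510.7  226.2] F [ 0.1 -0.2 -0.4] w 92.1 t 0.15
toolaxes [[-0.0, 0.973, 0.23], [0.001, 0.23, -0.973], [-1.0, 0.0, -0.001]]
shift cm [ -3.33  59.   -32.36] turn [ 0.305 -0.001 -0.   ]
[1399.3064625 1399.3064625 1399.3064625 1399.3064625 1399.3064625] [-1.48502964e+00  3.42528525e-01  1.52474843e+00  1.74215820e-05
  1.27538280e+00 -1.45989138e-01]
```

```bash
python3 -m creep '[{"tx":-3.3,"ty":29,"tz":-16,"wx":0.15,"gripper":-1},{"tx":-3.3,"ty":29,"tz":-16,"wx":0.15,"gripper":-1},{"tx":-3.3,"ty":29,"tz":-16,"wx":0.15,"gripper":-1},{"tx":-3.3,"ty":29,"tz":-16,"wx":0.15,"gripper":-1},{"tx":-3.3,"ty":29,"tz":-16,"wx":0.15,"gripper":-1},{"tx":-3.3,"ty":29,"tz":-16,"wx":0.15,"gripper":-1},{"tx":-3.3,"ty":29,"tz":-16,"wx":0.15,"gripper":-1},{"tx":-3.3,"ty":29,"tz":-16,"wx":0.15,"gripper":-1}]'
python3 -c "
from h import *
plan([620.5,-60.3,260],np.radians(-4.2))"
```

```text
tcp [ 120.6 -510.7  226.2] F [ 0.1 -0.2 -0.4] w 92.1 t 0.15
toolaxes [[-0.0, 0.973, 0.23], [0.001, 0.23, -0.973], [-1.0, 0.0, -0.001]]
shift cm [ -3.33  59.   -32.36] turn [ 0.305 -0.001 -0.   ]validation failed for argument at $[0]...
```

```bash
python3 -m creep '[{"tx":-3.3,"ty":4.0,"tz":-2.2,"wx":0.0,"wy":0.0,"wz":0.0,"gripper":-1.0}]'
```

```text
time: 0.23
tool_pos: [142.7, -488.7, 246.7]
tcp_rot: [-3.001, 1.563, 1.939]
contact_force: [0.4, -0.0, -0.1]
grip_width: 91.9
```

```bash
python3 -m creep '[{"tx":-1.0,"ty":27.0,"tz":-15.0,"wx":0.15,"wy":0.0,"wz":0.0,"gripper":-1.0},{"tx":-1.0,"ty":27.0,"tz":-15.0,"wx":0.15,"wy":0.0,"wz":0.0,"gripper":-1.0},{"tx":-1.0,"ty":27.0,"tz":-15.0,"wx":0.15,"wy":0.0,"wz":0.0,"gripper":-1.0},{"tx":-1.0,"ty":27.0,"tz":-15.0,"wx":0.15,"wy":0.0,"wz":0.0,"gripper":-1.0},{"tx":-1.0,"ty":27.0,"tz":-15.0,"wx":0.15,"wy":0.0,"wz":0.0,"gripper":-1.0},{"tx":-1.0,"ty":27.0,"tz":-15.0,"wx":0.15,"wy":0.0,"wz":0.0,"gripper":-1.0},{"tx":-1.0,"ty":27.0,"tz":-15.0,"wx":0.15,"wy":0.0,"wz":0.0,"gripper":-1.0},{"tx":-1.0,"ty":27.0,"tz":-15.0,"wx":0.15,"wy":0.0,"wz":0.0,"gripper":-1.0}]'
python3 -c "
from h import *
plan([620.5,-60.3,260],np.radians(-4.2))"
```

```text
time: 0.9
tool_pos: [376.4, -277.1, 261.3]
tcp_rot: [2.201, 1.569, 0.714]
contact_force: [-0.6, 0.6, -0.5]
grip_width: 92.0
tcp [ 376.4 -277.1  261.3] F [-0.6  0.6 -0.5] w 92.0 t 0.9
toolaxes [[0.001, 0.996, 0.084], [0.001, 0.084, -0.996], [-1.0, 0.001, -0.001]]
shift cm [  0.17  26.15 -19.55] turn [ 0.158 -0.001 -0.001]
```

```bash
python3 -m creep '[{"tx":0.0,"ty":26.1,"tz":-19.5,"wx":0.158,"wy":0.0,"wz":0.0,"gripper":-1.0},{"tx":0.0,"ty":26.1,"tz":-19.5,"wx":0.158,"wy":0.0,"wz":0.0,"gripper":-1.0},{"tx":0.0,"ty":26.1,"tz":-19.5,"wx":0.158,"wy":0.0,"wz":0.0,"gripper":-1.0},{"tx":0.0,"ty":26.1,"tz":-19.5,"wx":0.158,"wy":0.0,"wz":0.0,"gripper":-1.0},{"tx":0.0,"ty":26.1,"tz":-19.5,"wx":0.158,"wy":0.0,"wz":0.0,"gripper":-1.0},{"tx":0.0,"ty":26.1,"tz":-19.5,"wx":0.158,"wy":0.0,"wz":0.0,"gripper":-1.0},{"tx":0.0,"ty":26.1,"tz":-19.5,"wx":0.158,"wy":0.0,"wz":0.0,"gripper":-1.0},{"tx":0.0,"ty":26.1,"tz":-19.5,"wx":0.158,"wy":0.0,"wz":0.0,"gripper":-1.0}]'
python3 - <<'E'
from h import *
plan([620.5,-60.3,99],np.radians(-4.2))
c=cam('wrist'); cam('side')
import glob; print(glob.glob('pics/*'))
P=pts(c); z=P[...,2]; m=(z>135)&(z<170)&(c['z_map']>0)&(np.hypot(P[...,0]-620,P[...,1]+60)<45)
q=P[m]; print(len(q),np.percentile(q[:,2],[5,50,99]) if len(q) else '', cv2.minAreaRect(q[:,:2].astype(np.float32)) if len(q) else '')
m=(z>72)&(z<88)&(c['z_map']>0)&(np.hypot(P[...,0]-620,P[...,1]+60)<80)
q=P[m]; print(len(q), cv2.minAreaRect(q[:,:2].astype(np.float32)) if len(q) else '')
E
```

```text
time: 1.57
tool_pos: [619.4, -62.7, 260.7]
tcp_rot: [-1.593, 1.57, 3.044]
contact_force: [0.9, -1.0, 0.2]
grip_width: 91.6
tcp [619.4 -62.7 260.7] F [ 0.9 -1.   0.2] w 91.6 t 1.57
toolaxes [[-0.001, 0.997, -0.076], [0.0, -0.076, -0.997], [-1.0, -0.001, -0.0]]
shift cm [16.17  0.1  -0.25] turn [-0.003 -0.     0.001]
['pics/wrist_1616.png', 'pics/wrist_150.png', 'pics/crop1.png', 'pics/top_50.png', 'pics/side_100.png', 'pics/side_1666.png']
1631 [142.971445   149.85522145 154.98731022] ((620.875, -59.69905471801758), (30.063440322875977, 29.6894588470459), 85.70509338378906)
3931 ((620.8403930664062, -59.60437774658203), (124.00234985351562, 35.83690643310547), 85.51529693603516)
```

View pics/wrist_1616.png

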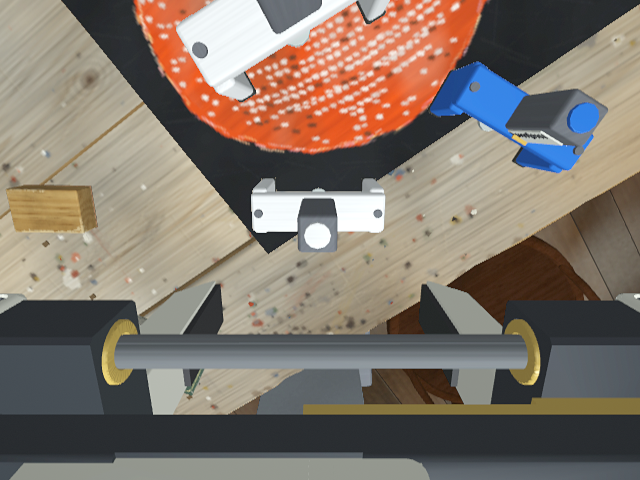

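View pics/side_1666.png

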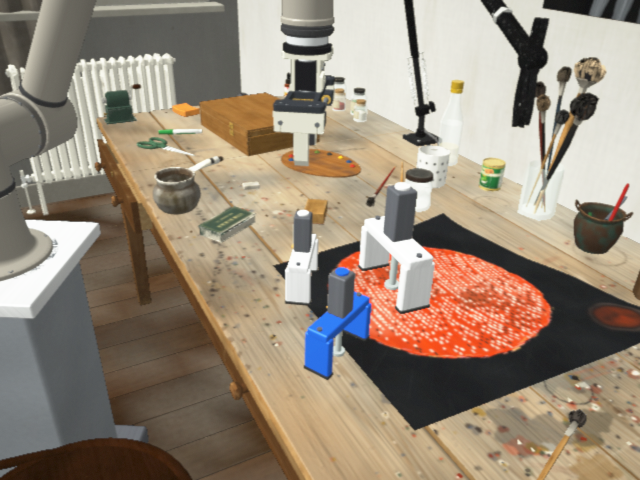

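```bash
python3 -c "
from h import *
plan([620.8,-59.7,99],np.radians(-4.4))"
```

```text
tcp [621.  -60.1 259.2] F [ 0.2  0.2 -0.4] w 91.7 t 1.67
toolaxes [[-0.001, 0.997, -0.071], [0.002, -0.071, -0.997], [-1.0, -0.001, -0.002]]
shift cm [ 1.602e+01 -1.000e-02 -1.000e-02] turn [ 0.006 -0.002  0.001]
```

The wrist view shows the small white gauge centred between the fingers, with its cap at (317,236), and both neighbours are clear. The wrist depth puts the centre at (620.8, -59.7) with a yaw of -4.4°, which agrees with the top view. I'll descend now.

```bash
python3 -m creep '[{"tx":4.0,"ty":0.0,"tz":0.0,"wx":0.006,"wy":0.0,"wz":0.0,"gripper":-1.0},{"tx":7.0,"ty":0.0,"tz":0.0,"wx":0.006,"wy":0.0,"wz":0.0,"gripper":-1.0},{"tx":10.0,"ty":0.0,"tz":0.0,"wx":0.006,"wy":0.0,"wz":0.0,"gripper":-1.0},{"tx":12.0,"ty":0.0,"tz":0.0,"wx":0.006,"wy":0.0,"wz":0.0,"gripper":-1.0},{"tx":14.0,"ty":0.0,"tz":0.0,"wx":0.006,"wy":0.0,"wz":0.0,"gripper":-1.0},{"tx":15.2,"ty":0.0,"tz":0.0,"wx":0.006,"wy":0.0,"wz":0.0,"gripper":-1.0},{"tx":16.0,"ty":0.0,"tz":0.0,"wx":0.006,"wy":0.0,"wz":0.0,"gripper":-1.0},{"tx":16.0,"ty":0.0,"tz":0.0,"wx":0.006,"wy":0.0,"wz":0.0,"gripper":-1.0}]'
python3 -c "
from h import *
plan([620.8,-59.7,99],np.radians(-4.4))"
```

```text
time: 2.33
tool_pos: [616.8, -64.9, 99.2]
tcp_rot: [-1.653, 1.567, 2.977]
contact_force: [-0.1, -0.3, -0.6]
grip_width: 91.9
tcp [616.8 -64.9  99.2] F [-0.1 -0.3 -0.6] w 91.9 t 2.33
toolaxes [[-0.004, 0.997, -0.083], [0.001, -0.083, -0.997], [-1.0, -0.004, -0.0]]
shift cm [ 0.02  0.36 -0.55] turn [-0.006 -0.     0.004]
```

```bash
python3 -m creep '[{"tx":0.0,"ty":0.0,"tz":0.0,"wx":0.0,"wy":0.0,"wz":0.0,"gripper":-1.0},{"tx":0.0,"ty":0.0,"tz":0.0,"wx":0.0,"wy":0.0,"wz":0.0,"gripper":-1.0}]'
python3 -c "
from h import *
plan([620.8,-59.7,99],np.radians(-4.4));print(get_obs()['dq'].round(3))"
```

```text
time: 2.5
tool_pos: [618.8, -65.0, 102.2]
tcp_rot: [1.35, 1.569, -0.303]
contact_force: [0.4, -0.3, 0.2]
grip_width: 91.9
tcp [618.8 -65.  102.2] F [ 0.4 -0.3  0.2] w 91.9 t 2.5
toolaxes [[0.002, 0.997, -0.082], [-0.001, -0.082, -0.997], [-1.0, 0.002, 0.0]]
shift cm [ 0.32  0.16 -0.54] turn [-0.006  0.    -0.002]
[ 0.003 -0.006 -0.003 -0.001 -0.003  0.001]
```

```bash
python3 -m creep '[{"tx":0.2,"ty":0.2,"tz":-0.5,"wx":0.0,"wy":0.0,"wz":0.0,"gripper":-1.0},{"tx":0.2,"ty":0.2,"tz":-0.5,"wx":0.0,"wy":0.0,"wz":0.0,"gripper":-1.0},{"tx":0.2,"ty":0.2,"tz":-0.5,"wx":0.0,"wy":0.0,"wz":0.0,"gripper":-1.0}]'
python3 -c "
from h import *
plan([620.8,-59.7,99],np.radians(-4.4));print(get_obs()['dq'].round(3)); cam('wrist'); plan([620.8,-59.7,99],np.radians(-4.4));cam('side');plan([620.8,-59.7,99],np.radians(-4.4))"
```

```text
time: 2.75
tool_pos: [620.9, -59.5, 99.6]
tcp_rot: [1.37, 1.57, -0.283]
contact_force: [-0.2, 0.2, 0.1]
grip_width: 91.9
tcp [620.9 -59.5  99.6] F [-0.2  0.2  0.1] w 91.9 t 2.75
toolaxes [[0.001, 0.997, -0.082], [-0.0, -0.082, -0.997], [-1.0, 0.001, 0.0]]
shift cm [ 0.06 -0.01  0.02] turn [-0.005  0.    -0.001]
[-0.004  0.002  0.004 -0.003  0.    -0.002]
tcp [620.8 -59.6  99.5] F [-0.1 -0.4  0.5] w 92.1 t 2.8
toolaxes [[0.001, 0.997, -0.082], [-0.0, -0.082, -0.997], [-1.0, 0.001, 0.0]]
shift cm [ 0.05 -0.    0.01] turn [-0.005  0.    -0.001]
tcp [620.7 -59.7  99.4] F [0.7 0.  0.4] w 91.9 t 2.85
toolaxes [[0.0, 0.997, -0.082], [-0.0, -0.082, -0.997], [-1.0, 0.001, 0.0]]
shift cm [ 0.04  0.   -0.  ] turn [-0.005  0.    -0.001]
```

```bash
ls -t pics | head -2; cp pics/$(ls -t pics|grep wrist|head -1) pics/w1.png;cp pics/$(ls -t pics|grep side|head -1) pics/s1.png
```

```text
side_2850.png
wrist_2800.png
```

View pics/w1.png

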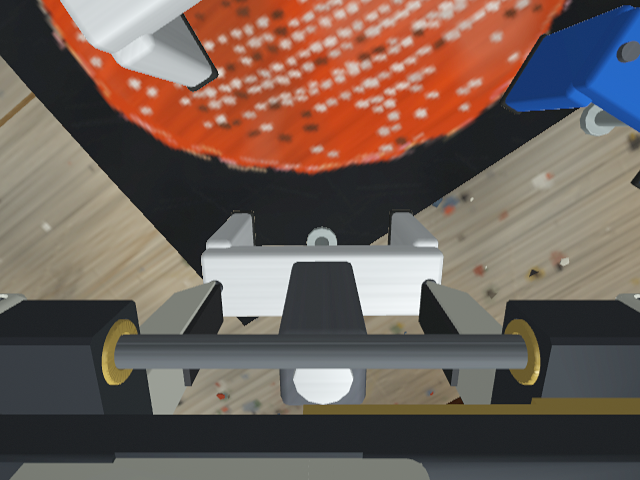

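View pics/s1.png

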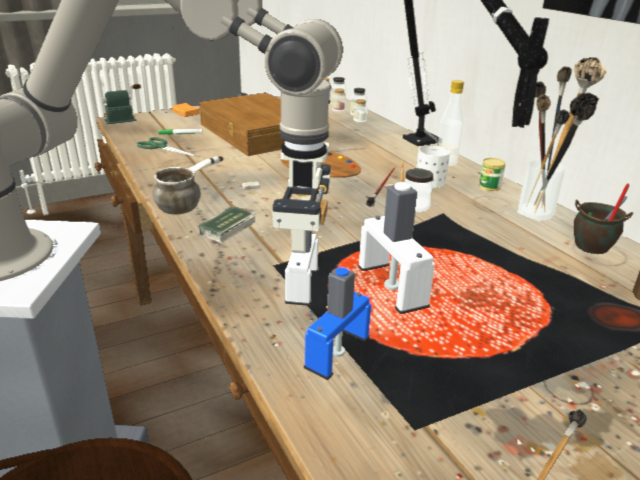

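The housing (column 322) sits between the two pads (columns 205 and 435), and the gauge still stands in place. I'll close the gripper.

```bash
python3 -m creep '[{"tx":0.0,"ty":0.0,"tz":0.0,"wx":0.0,"wy":0.0,"wz":0.0,"gripper":1.0},{"tx":0.0,"ty":0.0,"tz":0.0,"wx":0.0,"wy":0.0,"wz":0.0,"gripper":1.0},{"tx":0.0,"ty":0.0,"tz":0.0,"wx":0.0,"wy":0.0,"wz":0.0,"gripper":1.0},{"tx":0.0,"ty":0.0,"tz":0.0,"wx":0.0,"wy":0.0,"wz":0.0,"gripper":1.0},{"tx":0.0,"ty":0.0,"tz":0.0,"wx":0.0,"wy":0.0,"wz":0.0,"gripper":1.0},{"tx":0.0,"ty":0.0,"tz":0.0,"wx":0.0,"wy":0.0,"wz":0.0,"gripper":1.0},{"tx":0.0,"ty":0.0,"tz":0.0,"wx":0.0,"wy":0.0,"wz":0.0,"gripper":1.0},{"tx":0.0,"ty":0.0,"tz":0.0,"wx":0.0,"wy":0.0,"wz":0.0,"gripper":1.0}]'
python3 -m creep '[{"tx":0.0,"ty":0.0,"tz":0.0,"wx":0.0,"wy":0.0,"wz":0.0,"gripper":1.0},{"tx":0.0,"ty":0.0,"tz":0.0,"wx":0.0,"wy":0.0,"wz":0.0,"gripper":1.0},{"tx":0.0,"ty":0.0,"tz":0.0,"wx":0.0,"wy":0.0,"wz":0.0,"gripper":1.0},{"tx":0.0,"ty":0.0,"tz":0.0,"wx":0.0,"wy":0.0,"wz":0.0,"gripper":1.0}]'
```

```text
time: 3.52
tool_pos: [620.6, -59.9, 99.1]
tcp_rot: [0.061, 1.571, -1.592]
contact_force: [-0.4, -0.1, 0.8]
grip_width: 43.0
time: 3.85
tool_pos: [620.6, -60.0, 99.1]
tcp_rot: [-0.136, 1.571, -1.789]
contact_force: [-0.6, -0.7, -1.1]
grip_width: 30.1
```

Gripped at 30 mm, which matches the housing. Next I'll lift it 90 mm.

```bash
python3 -m creep '[{"tx":-0.5,"ty":0.0,"tz":0.0,"wx":0.0,"wy":0.0,"wz":0.0,"gripper":1.0},{"tx":-1.5,"ty":0.0,"tz":0.0,"wx":0.0,"wy":0.0,"wz":0.0,"gripper":1.0},{"tx":-3.0,"ty":0.0,"tz":0.0,"wx":0.0,"wy":0.0,"wz":0.0,"gripper":1.0},{"tx":-4.5,"ty":0.0,"tz":0.0,"wx":0.0,"wy":0.0,"wz":0.0,"gripper":1.0},{"tx":-6.0,"ty":0.0,"tz":0.0,"wx":0.0,"wy":0.0,"wz":0.0,"gripper":1.0},{"tx":-7.5,"ty":0.0,"tz":0.0,"wx":0.0,"wy":0.0,"wz":0.0,"gripper":1.0},{"tx":-8.5,"ty":0.0,"tz":0.0,"wx":0.0,"wy":0.0,"wz":0.0,"gripper":1.0},{"tx":-9.0,"ty":0.0,"tz":0.0,"wx":0.0,"wy":0.0,"wz":0.0,"gripper":1.0}]'
python3 - <<'E'
from h import *
plan([631.5,232,190],np.radians(-5))
c=cam('top'); P=pts(c)
# block from wrist earlier not in view; refine by colour in the top picture
im=c['frame'][215:250,212:255]; hsv=cv2.cvtColor(im,cv2.COLOR_RGB2HSV)
m=((hsv[...,1]>75)&(hsv[...,0]<25)).astype(np.uint8); n,l,s,ct=cv2.connectedComponentsWithStats(m); k=1+s[1:,4].argmax(); print(s[k],ct[k]+[212,215])
v,u=np.nonzero(l==k); q=np.array([ray(c,a+212,b+215,27)[:2] for a,b in zip(u,v)],np.float32); print(cv2.minAreaRect(q))
z=P[...,2]; mm=(z>18)&(z<40)&(c['z_map']>0)&(np.hypot(P[...,0]-632,P[...,1]-232)<60); print(mm.sum(),P[mm].mean(0),cv2.minAreaRect(P[mm][:,:2].astype(np.float32)))
E
```

```text
time: 4.52
tool_pos: [621.1, -59.9, 191.1]
tcp_rot: [1.422, 1.568, -0.231]
contact_force: [0.5, -0.4, -4.5]
grip_width: 29.8
tcp [621.1 -59.9 191.1] F [ 0.5 -0.4 -4.5] w 29.8 t 4.52
toolaxes [[0.002, 0.997, -0.082], [-0.001, -0.082, -0.997], [-1.0, 0.002, 0.0]]
shift cm [  0.1   -1.36 -29.17] turn [ 0.005  0.    -0.002]
[  4   7  32  21 584] [231.45376712 231.84075342]
((630.79443359375, 232.64080810546875), (76.28019714355469, 47.29765319824219), 84.96233367919922)
603 [631.64599777 231.86046834  25.41272235] ((631.8837890625, 232.13145446777344), (75.58592987060547, 48.53343200683594), 84.6679916381836)
```

```bash
python3 -m creep '[{"tx":0.0,"ty":0.0,"tz":-1.5,"wx":0.005,"wy":0.0,"wz":0.0,"gripper":1.0},{"tx":0.0,"ty":-0.3,"tz":-4.5,"wx":0.005,"wy":0.0,"wz":0.0,"gripper":1.0},{"tx":0.0,"ty":-0.4,"tz":-8.0,"wx":0.005,"wy":0.0,"wz":0.0,"gripper":1.0},{"tx":0.0,"ty":-0.6,"tz":-12.0,"wx":0.005,"wy":0.0,"wz":0.0,"gripper":1.0},{"tx":0.0,"ty":-0.8,"tz":-16.0,"wx":0.005,"wy":0.0,"wz":0.0,"gripper":1.0},{"tx":0.0,"ty":-1.0,"tz":-20.0,"wx":0.005,"wy":0.0,"wz":0.0,"gripper":1.0},{"tx":0.0,"ty":-1.2,"tz":-23.5,"wx":0.005,"wy":0.0,"wz":0.0,"gripper":1.0},{"tx":0.0,"ty":-1.4,"tz":-26.0,"wx":0.005,"wy":0.0,"wz":0.0,"gripper":1.0}]'
python3 -m creep '[{"tx":0.0,"ty":0.0,"tz":-1.5,"wx":0.0,"wy":0.0,"wz":0.0,"gripper":1.0},{"tx":0.0,"ty":0.0,"tz":-2.6,"wx":0.0,"wy":0.0,"wz":0.0,"gripper":1.0},{"tx":0.0,"ty":0.0,"tz":-3.2,"wx":0.0,"wy":0.0,"wz":0.0,"gripper":1.0},{"tx":0.0,"ty":0.0,"tz":-3.2,"wx":0.0,"wy":0.0,"wz":0.0,"gripper":1.0},{"tx":0.0,"ty":0.0,"tz":-3.2,"wx":0.0,"wy":0.0,"wz":0.0,"gripper":1.0},{"tx":0.0,"ty":0.0,"tz":-3.2,"wx":0.0,"wy":0.0,"wz":0.0,"gripper":1.0}]'
python3 - <<'E'
from h import *
plan([631.5,232.2,130],np.radians(-5.2))
c=cam('wrist'); 
cam('side'); cam('top'); plan([631.5,232.2,130],np.radians(-5.2))
E
cp pics/$(ls -t pics|grep wrist|head -1) pics/w2.png;cp pics/$(ls -t pics|grep side|head -1) pics/s2.png
```

```text
time: 5.23
tool_pos: [627.0, 204.0, 187.9]
tcp_rot: [-1.825, 1.569, 2.803]
contact_force: [-0.1, -1.1, -4.4]
grip_width: 29.8
time: 5.73
tool_pos: [631.1, 230.7, 189.0]
tcp_rot: [-0.185, 1.57, -1.845]
contact_force: [-0.3, 0.1, -4.6]
grip_width: 29.7
tcp [631.1 230.7 189. ] F [-0.3  0.1 -4.6] w 29.7 t 5.73
toolaxes [[-0.0, 0.996, -0.089], [-0.001, -0.089, -0.996], [-1.0, -0.0, 0.001]]
shift cm [ 5.9   0.03 -0.16] turn [0.002 0.001 0.   ]
tcp [631.  231.1 189.2] F [ 0.2  1.2 -5.3] w 30.0 t 5.88
toolaxes [[0.0, 0.996, -0.089], [-0.0, -0.089, -0.996], [-1.0, 0.0, 0.0]]
shift cm [ 5.92  0.04 -0.11] turn [ 0.002  0.    -0.   ]
```

View pics/w2.png

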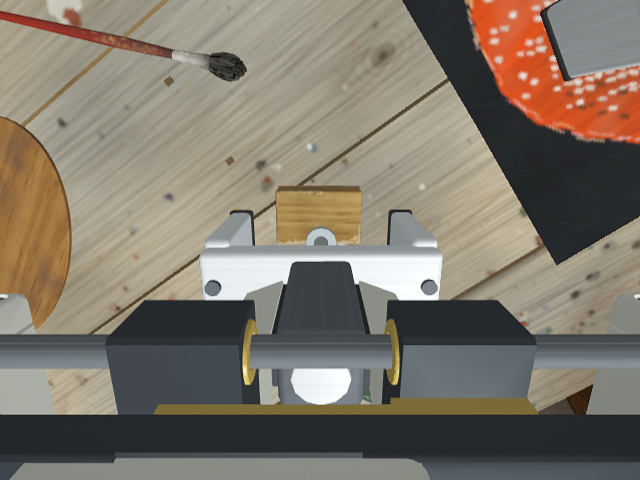

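View pics/s2.png

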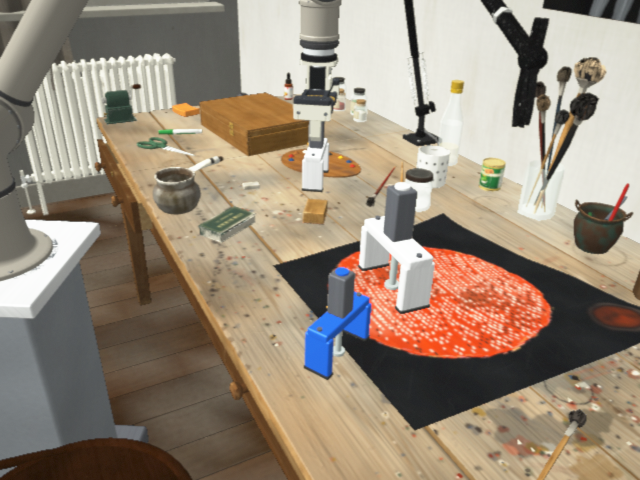

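The wrist view shows the gauge held level, with its foot at (320,240) over the middle of the block, which spans columns 277–361. I'll go down to just above the block and check again.

```bash
python3 -m creep '[{"tx":1.0,"ty":0.0,"tz":-0.1,"wx":0.0,"wy":0.0,"wz":0.0,"gripper":1.0},{"tx":2.5,"ty":0.0,"tz":-0.1,"wx":0.0,"wy":0.0,"wz":0.0,"gripper":1.0},{"tx":4.0,"ty":0.0,"tz":-0.1,"wx":0.0,"wy":0.0,"wz":0.0,"gripper":1.0},{"tx":5.0,"ty":0.0,"tz":-0.1,"wx":0.0,"wy":0.0,"wz":0.0,"gripper":1.0},{"tx":5.5,"ty":0.0,"tz":-0.1,"wx":0.0,"wy":0.0,"wz":0.0,"gripper":1.0},{"tx":5.5,"ty":0.0,"tz":-0.1,"wx":0.0,"wy":0.0,"wz":0.0,"gripper":1.0},{"tx":5.5,"ty":0.0,"tz":-0.1,"wx":0.0,"wy":0.0,"wz":0.0,"gripper":1.0}]'
python3 - <<'E'
from h import *
c=cam('wrist');cam('side'); plan([631.5,232.2,101],np.radians(-5.2))
P=pts(c);z=P[...,2];ok=c['z_map']>0
m=ok&(np.abs(z-114)<8)&(np.hypot(P[...,0]-632,P[...,1]-232)<75); q=P[m]; print('beam',m.sum(),q.mean(0).round(1),cv2.minAreaRect(q[:,:2].astype(np.float32)))
A=np.c_[q[:,:2]-q[:,:2].mean(0),np.ones(len(q))]; print('tilt',np.linalg.lstsq(A,q[:,2],rcond=None)[0])
m=ok&(np.abs(z-26)<5)&(np.hypot(P[...,0]-632,P[...,1]-232)<50); q=P[m]; print('block',m.sum(),q.min(0).round(1),q.max(0).round(1))
E
cp pics/$(ls -t pics|grep wrist|head -1) pics/w3.png;cp pics/$(ls -t pics|grep side|head -1) pics/s3.png
python3 - <<'E'
import cv2
a=cv2.imread('pics/s3.png')[130:250,240:400];cv2.imwrite('pics/s3c.png',cv2.resize(a,None,fx=5,fy=5,interpolation=cv2.INTER_CUBIC))
E
```

```text
time: 6.47
tool_pos: [631.1, 233.3, 134.2]
tcp_rot: [1.516, 1.571, -0.142]
contact_force: [0.5, 1.3, -4.0]
grip_width: 29.8
tcp [631.5 233.5 135.1] F [ 1.  -0.3 -4.5] w 30.3 t 6.57
toolaxes [[0.002, 0.996, -0.087], [0.0, -0.087, -0.996], [-1.0, 0.002, -0.001]]
shift cm [3.41 0.   0.13] turn [ 0.004 -0.001 -0.002]
beam 9036 [639.9 232.6 114.3] ((636.5965576171875, 232.96560668945312), (124.18145751953125, 28.78452491760254), 84.93714904785156)
tilt [-1.29783804e-01  1.18815234e-02  1.14342979e+02]
block 3897 [621.  193.8  21. ] [659.3 270.6  28.1]
```

View pics/w3.png

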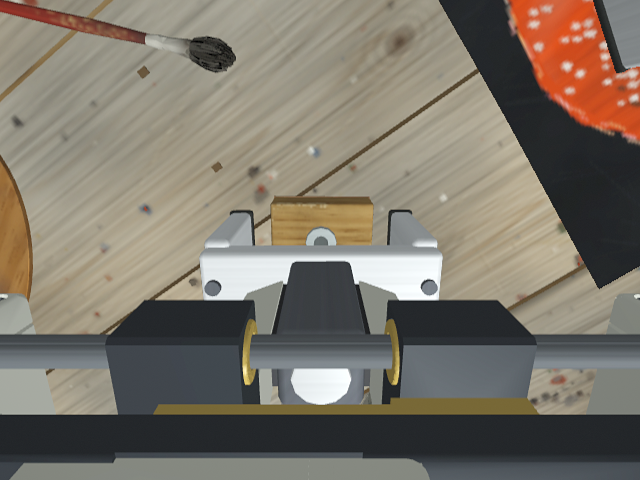

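View pics/s3c.png

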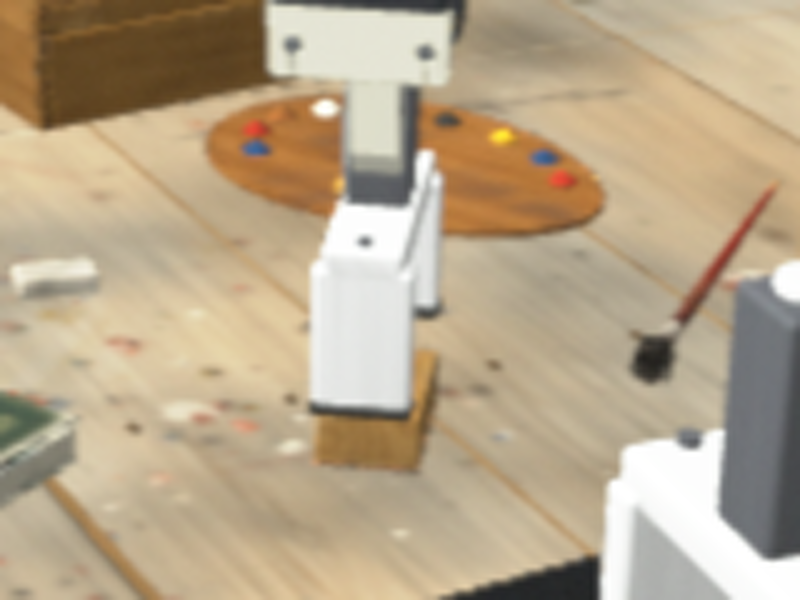

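```bash
python3 -m creep '[{"tx":1.0,"ty":0.0,"tz":0.1,"wx":0.0,"wy":0.0,"wz":0.0,"gripper":1.0},{"tx":1.8,"ty":0.0,"tz":0.1,"wx":0.0,"wy":0.0,"wz":0.0,"gripper":1.0},{"tx":2.4,"ty":0.0,"tz":0.1,"wx":0.0,"wy":0.0,"wz":0.0,"gripper":1.0},{"tx":2.9,"ty":0.0,"tz":0.1,"wx":0.0,"wy":0.0,"wz":0.0,"gripper":1.0},{"tx":3.2,"ty":0.0,"tz":0.1,"wx":0.0,"wy":0.0,"wz":0.0,"gripper":1.0},{"tx":3.2,"ty":0.0,"tz":0.1,"wx":0.0,"wy":0.0,"wz":0.0,"gripper":1.0},{"tx":3.2,"ty":0.0,"tz":0.1,"wx":0.0,"wy":0.0,"wz":0.0,"gripper":1.0},{"tx":3.2,"ty":0.0,"tz":0.1,"wx":0.0,"wy":0.0,"wz":0.0,"gripper":1.0}]'
python3 -c "
from h import *
plan([631.5,232.2,99.1],np.radians(-5.2)); cam('wrist'); cam('side');plan([631.5,232.2,99.1],np.radians(-5.2))"
```

```text
time: 7.23
tool_pos: [630.6, 232.3, 102.2]
tcp_rot: [-0.984, 1.57, -2.642]
contact_force: [-0.7, -0.5, -3.3]
grip_width: 29.6
tcp [630.6 232.3 102.2] F [-0.7 -0.5 -3.3] w 29.6 t 7.23
toolaxes [[-0.001, 0.996, -0.087], [-0.0, -0.087, -0.996], [-1.0, -0.0, 0.0]]
shift cm [ 0.31  0.09 -0.  ] turn [0.004 0.    0.   ]
tcp [630.7 232.3 102.4] F [-0.  -1.7 -2.7] w 30.2 t 7.33
toolaxes [[-0.0, 0.996, -0.087], [-0.0, -0.087, -0.996], [-1.0, -0.0, 0.0]]
shift cm [0.33 0.08 0.  ] turn [0.004 0.    0.   ]
```

The wrist load fell from about 4.5 to about 3 N, so the foot is on the block. The legs are still about 3 mm up, so I'll ease them down.

```bash
python3 -m creep '[{"tx":0.1,"ty":0.0,"tz":0.0,"wx":0.0,"wy":0.0,"wz":0.0,"gripper":1.0},{"tx":0.2,"ty":0.0,"tz":0.0,"wx":0.0,"wy":0.0,"wz":0.0,"gripper":1.0},{"tx":0.2,"ty":0.0,"tz":0.0,"wx":0.0,"wy":0.0,"wz":0.0,"gripper":1.0},{"tx":0.2,"ty":0.0,"tz":0.0,"wx":0.0,"wy":0.0,"wz":0.0,"gripper":1.0}]'
python3 -m creep '[{"tx":0.1,"ty":0.0,"tz":0.0,"wx":0.0,"wy":0.0,"wz":0.0,"gripper":1.0},{"tx":0.1,"ty":0.0,"tz":0.0,"wx":0.0,"wy":0.0,"wz":0.0,"gripper":1.0},{"tx":0.1,"ty":0.0,"tz":0.0,"wx":0.0,"wy":0.0,"wz":0.0,"gripper":1.0}]'
```

```text
time: 7.67
tool_pos: [630.9, 232.4, 100.1]
tcp_rot: [1.864, 1.571, 0.206]
contact_force: [-0.8, -0.4, -2.4]
grip_width: 29.5
time: 7.92
tool_pos: [630.9, 232.4, 99.1]
tcp_rot: [1.697, 1.571, 0.039]
contact_force: [-0.1, 0.7, -3.3]
grip_width: 29.9
```

```bash
python3 -m creep '[{"tx":0.1,"ty":0.0,"tz":0.0,"wx":0.0,"wy":0.0,"wz":0.0,"gripper":1.0},{"tx":0.1,"ty":0.0,"tz":0.0,"wx":0.0,"wy":0.0,"wz":0.0,"gripper":1.0},{"tx":0.1,"ty":0.0,"tz":0.0,"wx":0.0,"wy":0.0,"wz":0.0,"gripper":1.0}]'
python3 - <<'E'
from h import *
c=cam('side'); print(get_obs()['contact_force'],get_obs()['tool_pos'])
a=c['frame'][150:230,260:380,::-1];cv2.imwrite('pics/s4c.png',cv2.resize(a,None,fx=6,fy=6,interpolation=cv2.INTER_CUBIC))
E
```

```text
time: 8.17
tool_pos: [631.0, 232.4, 99.0]
tcp_rot: [1.781, 1.57, 0.124]
contact_force: [-3.6, -1.3, 5.0]
grip_width: 30.0
[-3.09679197 -0.45012705  5.96787745] [630.9298119 232.3574936  99.036435 ]
```

View pics/s4c.png

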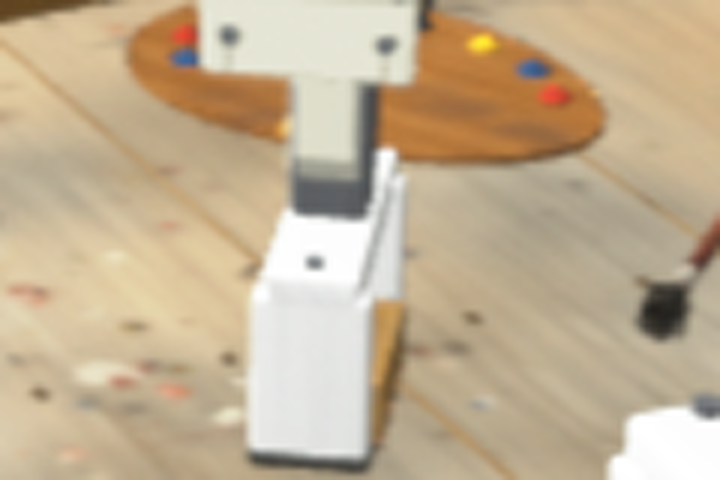

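The legs are on the table (the upward force is now about +6 N) on either side of the block. I'll take off the slight preload, then release.

```bash
python3 -m creep '[{"tx":-0.06,"ty":0.0,"tz":0.0,"wx":0.0,"wy":0.0,"wz":0.0,"gripper":1.0},{"tx":-0.06,"ty":0.0,"tz":0.0,"wx":0.0,"wy":0.0,"wz":0.0,"gripper":1.0},{"tx":-0.06,"ty":0.0,"tz":0.0,"wx":0.0,"wy":0.0,"wz":0.0,"gripper":-1.0},{"tx":-0.06,"ty":0.0,"tz":0.0,"wx":0.0,"wy":0.0,"wz":0.0,"gripper":-1.0},{"tx":-0.06,"ty":0.0,"tz":0.0,"wx":0.0,"wy":0.0,"wz":0.0,"gripper":-1.0},{"tx":-0.06,"ty":0.0,"tz":0.0,"wx":0.0,"wy":0.0,"wz":0.0,"gripper":-1.0},{"tx":-0.06,"ty":0.0,"tz":0.0,"wx":0.0,"wy":0.0,"wz":0.0,"gripper":-1.0},{"tx":-0.06,"ty":0.0,"tz":0.0,"wx":0.0,"wy":0.0,"wz":0.0,"gripper":-1.0}]'
python3 -m creep '[{"tx":0.0,"ty":0.0,"tz":0.0,"wx":0.0,"wy":0.0,"wz":0.0,"gripper":-1.0},{"tx":0.0,"ty":0.0,"tz":0.0,"wx":0.0,"wy":0.0,"wz":0.0,"gripper":-1.0},{"tx":0.0,"ty":0.0,"tz":0.0,"wx":0.0,"wy":0.0,"wz":0.0,"gripper":-1.0},{"tx":0.0,"ty":0.0,"tz":0.0,"wx":0.0,"wy":0.0,"wz":0.0,"gripper":-1.0},{"tx":0.0,"ty":0.0,"tz":0.0,"wx":0.0,"wy":0.0,"wz":0.0,"gripper":-1.0}]'
```

```text
time: 8.88
tool_pos: [630.8, 232.3, 98.6]
tcp_rot: [0.389, 1.571, -1.269]
contact_force: [-0.5, -0.9, 0.4]
grip_width: 65.3
time: 9.3
tool_pos: [630.8, 232.3, 98.7]
tcp_rot: [0.398, 1.571, -1.26]
contact_force: [0.1, -0.5, 0.0]
grip_width: 91.1
```

```bash
python3 -m creep '[{"tx":-1.0,"ty":0.0,"tz":0.0,"wx":0.0,"wy":0.0,"wz":0.0,"gripper":-1.0},{"tx":-2.5,"ty":0.0,"tz":0.0,"wx":0.0,"wy":0.0,"wz":0.0,"gripper":-1.0},{"tx":-5.0,"ty":0.0,"tz":0.0,"wx":0.0,"wy":0.0,"wz":0.0,"gripper":-1.0},{"tx":-8.0,"ty":0.0,"tz":0.0,"wx":0.0,"wy":0.0,"wz":0.0,"gripper":-1.0},{"tx":-11.0,"ty":0.0,"tz":0.0,"wx":0.0,"wy":0.0,"wz":0.0,"gripper":-1.0},{"tx":-14.0,"ty":0.0,"tz":0.0,"wx":0.0,"wy":0.0,"wz":0.0,"gripper":-1.0},{"tx":-16.0,"ty":0.0,"tz":0.0,"wx":0.0,"wy":0.0,"wz":0.0,"gripper":-1.0},{"tx":-16.0,"ty":0.0,"tz":0.0,"wx":0.0,"wy":0.0,"wz":0.0,"gripper":-1.0}]'
python3 - <<'E'
from h import *
c=cam('wrist'); s=cam('side'); P=pts(c);z=P[...,2];ok=c['z_map']>0
near=np.hypot(P[...,0]-632,P[...,1]-232)<80
m=ok&near&(abs(z-80)<3); q=P[m]; print('beam',m.sum(),q.mean(0).round(1),cv2.minAreaRect(q[:,:2].astype(np.float32)))
A=np.c_[q[:,:2]-q[:,:2].mean(0),np.ones(len(q))]; print('tilt',np.linalg.lstsq(A,q[:,2],rcond=None)[0])
m=ok&near&(abs(z-150)<8); q=P[m]; print('housing top',q.mean(0).round(1),cv2.minAreaRect(q[:,:2].astype(np.float32)))
m=ok&near&(abs(z-26)<6)&(abs(P[...,1]-232)<42); q=P[m]; print('block',m.sum(),q.min(0),q.max(0))
cv2.imwrite('pics/w5.png',c['frame'][:,:,::-1])
cv2.imwrite('pics/s5.png',cv2.resize(s['frame'][130:250,240:400,::-1],None,fx=5,fy=5,interpolation=cv2.INTER_CUBIC))
E
```

```text
time: 9.97
tool_pos: [632.6, 232.8, 265.7]
tcp_rot: [1.89, 1.56, 0.232]
contact_force: [0.0, 0.4, 1.4]
grip_width: 91.7
beam 3538 [632.5 232.7  79.6] ((631.1873168945312, 232.9275665283203), (123.38809204101562, 35.29487991333008), 85.01522064208984)
tilt [-9.26099870e-03  1.80612065e-03  7.96264429e+01]
housing top [632.3 232.6 150.6] ((630.8601684570312, 232.51625061035156), (29.508258819580078, 30.54690933227539), 84.59679412841797)
block 976 [639.18321876 194.74351654  21.42029408] [659.00545941 269.08669343  28.36143427]
```

View pics/w5.png

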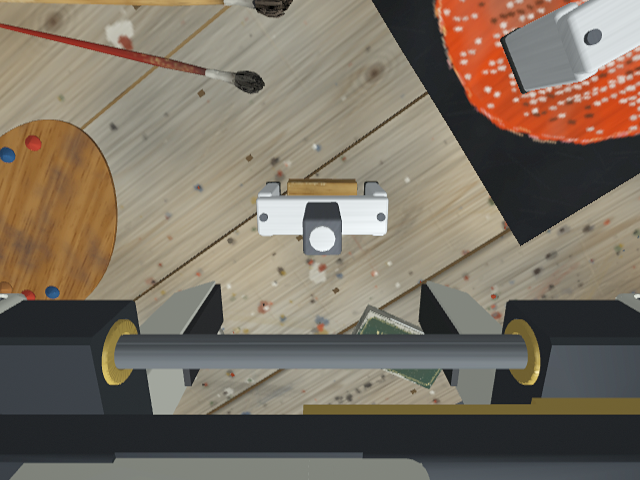

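View pics/s5.png

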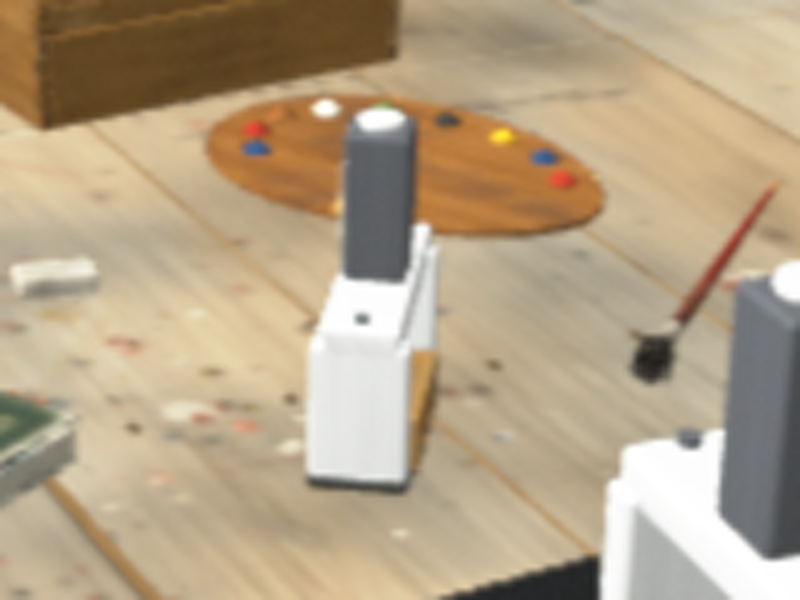

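The gauge stands level at (631, 233) over the unmoved block, and the gripper is clear above it. I'll hand the job in.

```bash
python3 -c "
from plant import *
print(close_job())"
```

```text
the job is handed in; nothing more can be done
None
```

I picked up the small white gauge, lowered it in the hand onto the middle of the sanding block, let go, backed off and handed the job in at about 10 s.

**Last checks:**
- **Gauge:** it stands at about (631, 233) mm. The beam top is at about 79.6 mm (80 expected) and tilts about 0.01 rad.
- **Block:** its centre was measured at about (631.5, 232) mm before lowering, about 1 mm from the gauge's. After release only part of it showed past the gauge, and the visible edges were where they had been.
- **Robot:** the gripper was open, about 110 mm above the gauge, and touching nothing.

**Not checked directly:**
- **Slide value:** I could not read it. That the foot sits on the block is inferred from the wrist load, which dropped from about 4.5 to 3 N before the legs reached the table, and from the heights.

**What disagreed:**
- **Tilt while held:** one fit just above the block came out at 0.13 rad. I took this as side-face points in the mask. The check after release showed the gauge level.
- **First move:** the first command was refused, apparently because its rows left some keys out. Nothing moved, and I sent it again with every key.

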